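Turn the scanning stand to the reader and press the scan key

TASK

Turn the round stand by pushing one of its raised spokes with a fingertip until the tall jar stands squarely in front of the barcode reader's window; then, and only then, press the scan key right down and let it come up. Lift nothing, do not touch the jars, the tin or the round platter, keep all three standing in their seats, and leave everything else on the counter where it is.

Things in the scene. Friction and masses are not known exactly. Their poses are not given: they have to be found in the camera images.
- stand (a joint): Turning angle of the stand about its vertical axis, 0 at the start, growing anticlockwise seen from above (over a full turn free either way). Light friction (0.25 N m: 2 to 3 N on a spoke at 110 mm radius), no spring: it stays where it is left. Push on the flat side of a spoke, 100 to 120 mm from the axis.
- spokes: The stand's three level aluminium spokes, turning with it. Origin on the turning axis at counter level, z up. Bars 12 mm wide, underside 127 mm and top 143 mm above the counter, from a boss (26 mm radius, top 146 mm) to round black ends (9 mm radius) at 142 mm radius. In this frame they point at +60, 180 and -60 degrees (from x towards y). Below them is free space between the jars.
- platter: Grey round platter of the stand, 320 mm across, top 27 mm above the counter, not to be touched. Same origin and axes as the spokes. Three shallow black seats (rims to 37 mm) at 110 mm radius: tall jar at 0 degrees (x axis), squat jar at 120, tin at -120.
- tall_jar: Tall slim amber glass jar with steel cap, 53 mm across, 85 mm high, loose in its seat on the platter; origin at the centre of its underside (30 mm above the counter, so its top is at 115 mm). The narrowest and tallest of the three things on the stand.
- squat_jar: Squat amber glass jar with steel cap, 72 mm across, 52 mm high, loose in its seat on the platter (30 mm above the counter); origin at the centre of its underside.
- tin: Low tin, 66 mm across, 45 mm high, loose in its seat on the platter (30 mm above the counter); origin at the centre of its underside.
- reader: Fixed black barcode reader, head 85 mm wide, top 135 mm high, on a flat bracket from under the stand. Origin on the stand's turning axis at counter level; its x axis points level from that axis to the middle of the window, whose face is 215 mm from the axis. The jar is squarely before the window when its centre lies on this x axis, on the window's side.
- key_top (a point): Centre of the upper face of the scan key: a round black push key, 36 mm across, on a grey square post 66 mm wide and 50 mm high. The face is 67 mm above the counter when up (it stands 14 mm clear of the collar).
- key (a joint): Travel of the scan key in m: 0 up, 0.007 fully down; a spring pushes it up (1 N at the top, about 4.5 N fully down). It counts as pressed beyond 0.0045.
- tea_box: Cardboard box 70 x 55 x 100 mm, standing loose on the counter; origin under its centre. It may stand on either side of the stand.
- sauce_bottle: Red sauce bottle, 58 mm across, 190 mm high, loose; origin under its centre.
- pickle_jar: Green glass jar with brass cap, 84 mm across, 110 mm high, loose; origin under its centre.
- shaker: White spice shaker, 44 mm across, 85 mm high, loose; origin under its centre.
- label_gun: Blue hand label gun with a paper roll on top, about 185 mm long, 34 mm wide, 81 mm high, lying loose; origin on its underside near the middle.

How it is judged:
By the outcome, as a careful person would: the job done as asked, in the order asked, and still so for the second after the job is handed in, with the robot touching nothing.
It also fails if it takes over 67 s, if anything falls off the work surface, if the arm or the gripper's body presses on something with over 40 N, if the wrist force passes 120 N, or if a joint passes its speed limit or range.

ROBOT

A 6-joint arm with a two-finger parallel gripper is mounted at the origin on the work surface. World frame = base frame: x ahead of the robot, y to its left, z up, the work surface at z = 0. Lengths are in mm, angles in rad, forces in N, time in s.
With the tool pointing down it reaches from about 350 to 850 mm from the base axis. Payload 8.1 kg.
Tool frame: the origin (TCP) lies on the centre line of the jaws, within the pads' length; the fingertips stand 8 mm ahead of it and the grasp point (between the pads) lies 11 mm behind it (nose_length is the distance from the TCP to the fingertips, in mm); z points along the fingers, y is the direction in which the jaws open and shut (so a half turn about z gives the same grasp; the last joint's range is limited). The gripper opens to 85 mm and grips with 20 to 120 N. Pads are 22 mm wide; open, the fingers measure 114 mm over their backs; the gripper's body (76 mm by 85 mm) begins 54 mm behind the grasp point. The pads swing forward as they close: fully open they stand 13 mm farther back than shut.
Start: joints at [-1.429, 0.13, 1.488, -0, 1.523, -0.085], TCP at [134.937, -584.634, 239.292] pointing down, gripper open.
Joint ranges: [-2.96, 2.96], [-0.89, 2.26], [0.02, 2.5], [-1.34, 4.48], [0, 2.73], [-2.66, 2.66]. Speed limits (rad/s): [2.39, 2.39, 2.79, 3.14, 3.14, 3.14].

INTERFACE

Orientations are given as a unit quaternion [x, y, z, w].
In Python, from cell import * gives the robot as it stands.
- The arm moves only by the tool play_rows, never from a script. Its argument "steps" is a list of rows, each a list of 4 numbers: the shift along the tool's x, y, z in cm, then the turn about the tool's z in degrees. A call has 1 to 8 rows; each row is the pose to reach, as a shift and turn from the pose commanded when the call began, along the tool's axes at that moment; what a row does not reach only later rows make up. A row lasts 1/10 s, in which the tool goes at most 50 mm and 8.59 degrees, less where a joint would pass 70% of its speed; a pose out of reach is approached as far as the arm can. A call with a gripper value outside its range is refused whole. "jaw" is the opening, from 0 (shut) to 1 (fully open), set as the call begins (left out, the last holds). The fingers move at their own pace and stop on an object; "force" is the grip in N (left out, the last holds). Time passes only in rows, so rows that repeat a pose let the fingers close. It gives the time, the measured TCP pose, the force and the opening at its end, in the units of the state.
- observe(): the state, without advancing time (a new reading comes with each control period).
- grab_frame(name): name is "side" or "top" or "wrist"; returns the picture (400x640x3 uint8, red, green, blue); there is no depth.
- camera_info(name): a dict with "fx", "fy", "cx", "cy" (pixels), "eye" and "attitude" of the camera in the world; the wrist camera has in their place "hand_eye" (4x4, takes a point from camera to tool coordinates, whose origin is the TCP and whose axes are the flange's). Camera axes: x right, y down, z forward; pixel columns grow to the right and rows downward; lengths in mm; the calibration is good to about 2 mm. A picture is of the moment at which its call begins: read the wrist's pose just before it. camera_info takes no time and is no camera call.
- sign_off(): hands the job in, once; it reports no verdict.
The state is a dict: "time_s": time; "joint_pos": joint angles; "qvel": joint speeds; "tau": joint torques, N m; "tool_pos": TCP position; "ee_rot": TCP orientation; "wrist_force": force on the tool from outside, world axes, zero at the start; "torque": the same for the moment, N m; "finger_gap": opening from 0.0 (shut) to 1.0 (fully open).
Only numpy, scipy, OpenCV 4.12 (cv2) and the standard library are available. Lean on these libraries where they do the work, as an engineer would, in place of code of your own. Each camera call takes 0.05 s, during which the arm holds its last target. There are 200 camera calls.

## Working session

There is one attempt and no reset: what is moved stays moved. The work goes in short steps, Python scripts to look and compute and a tool call to move; the robot and the scene stay as the last step left them, time stands still between calls to the robot, and variables do not carry over. Pictures are saved under pics/ and viewed, about 8 in all and at most 12, crops included, and the job is handed in when it is done.

Besides the shell and the picture viewer there is one more tool, called after "Call:" by a JSON object that holds its "method" and its "body", one argument or row to a line. play_rows: Moves the arm, as the interface text tells. Its arguments: {"type":"object","properties":{"steps":{"type":"array","items":{"type":"array","items":{"type":"number"}}},"jaw":{"type":"number"},"force":{"type":"number"}},"required":["steps"]}

```bash
mkdir -p pics; python3 - <<'E'
from cell import *
import cv2
s=observe(); print(s)
for n in("side","top"):
    f=grab_frame(n); cv2.imwrite(f"pics/{n}0.png",f[:,:,::-1]); print(n,camera_info(n))
print(camera_info("wrist"))
E
```

```text
{'time_s': 0.0, 'joint_pos': array([-1.42942145e+00,  1.31197342e-01,  1.48923411e+00,  1.67066209e-05,
        1.52301842e+00, -8.53832992e-02]), 'qvel': array([-0.00035487, -0.00114243, -0.00013472, -0.00111947,  0.00064644,
        0.00135857]), 'tau': array([ 8.20535824e-04, -5.69390631e+01, -5.00555491e+01, -7.38470499e-05,
        1.48700445e-02,  9.73774448e-07]), 'tool_pos': array([ 134.85526269, -584.11152382,  238.24762136]), 'ee_rot': array([ 9.93579091e-01,  1.13135878e-01, -1.76535790e-05, -9.28477600e-04]), 'wrist_force': array([0.14128509, 0.20880797, 0.08827058]), 'torque': array([ 0.01269607,  0.01287992, -0.02480597]), 'finger_gap': 1.0007240823349428}
side {'fx': 487.2864368809502, 'fy': 487.2864368809502, 'cx': 319.34019361659756, 'cy': 195.8482624485817, 'eye': array([ 247.39713221, 1022.82376133, 1221.00905511]), 'attitude': array([-0.12384877,  0.92039752, -0.36867851,  0.04007551])}
top {'fx': 400.474281257001, 'fy': 400.474281257001, 'cx': 322.42633778781465, 'cy': 201.35968744153126, 'eye': array([ 338.85012156,    3.99257093, 1163.94470815]), 'attitude': array([-0.69584746,  0.71398183, -0.05725984,  0.05241721])}
{'fx': 316.3380889688561, 'fy': 316.3380889688561, 'cx': 320.6479726902711, 'cy': 199.69150028027968, 'hand_eye': array([[ 5.08419067e-04, -9.58871913e-01, -2.83838680e-01,
         7.15351814e+01],
       [ 9.99999785e-01,  6.04761476e-04, -2.51797378e-04,
         7.23770065e-02],
       [ 4.13096132e-04, -2.83838491e-01,  9.58872014e-01,
        -1.34907431e+02],
       [ 0.00000000e+00,  0.00000000e+00,  0.00000000e+00,
         1.00000000e+00]])}
```

View pics/top0.png

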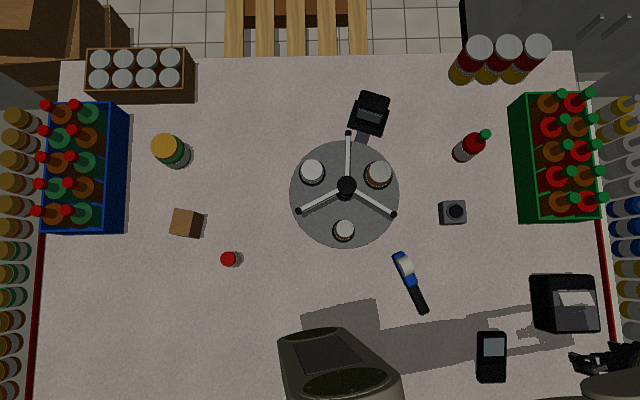

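View pics/side0.png

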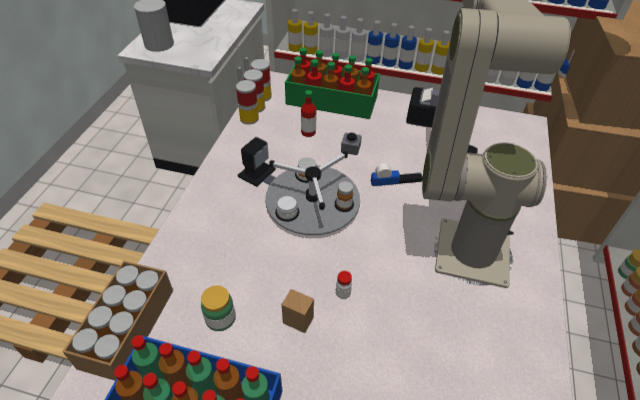

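The top view shows the boss at (347,187), spoke ends at (348,132), (394,214) and (298,211), and the reader at (370,112). The tall jar is at (344,230), the squat jar at (378,174), the tin at (312,172) and the key at (455,211). The side view agrees.

```bash
cat >h.py <<'E'
import numpy as np, cv2
from scipy.spatial.transform import Rotation as R
from cell import *
def cam(n,st=None):
    c=camera_info(n)
    if n=="wrist":
        H=np.array(c["hand_eye"]); Rt=R.from_quat(st["ee_rot"]).as_matrix()
        return c,Rt@H[:3,:3],Rt@H[:3,3]+st["tool_pos"]
    return c,R.from_quat(c["attitude"]).as_matrix(),np.array(c["eye"])
def ray(n,u,v,z,st=None):
    c,M,e=cam(n,st); d=M@[(u-c["cx"])/c["fx"],(v-c["cy"])/c["fy"],1]
    return e+d*(z-e[2])/d[2]
def proj(n,p,st=None):
    c,M,e=cam(n,st); q=M.T@(np.array(p)-e); return c["fx"]*q[0]/q[2]+c["cx"],c["fy"]*q[1]/q[2]+c["cy"]
E
python3 - <<'E'
from h import *
f=lambda u,v,z:print(np.round(ray("top",u,v,z)[:2],1))
for a in[(347,187,146),(348,132,135),(394,214,135),(298,211,135),(370,100,135),(455,211,67),(344,230,115),(470,145,100),(410,283,40)]: f(*a)
im=cv2.imread("pics/top0.png")
cv2.imwrite("pics/c1.png",cv2.resize(im[80:260,270:480],None,fx=3.3,fy=3.3,interpolation=cv2.INTER_CUBIC))
E
```

```text
[534.1 -69.7]
[685.7 -78.5]
[ 462.  -189.7]
[476.1  58.7]
[ 774.4 -141.3]
[ 474.2 -371.8]
[425.5 -59.9]
[ 652.1 -416. ]
[ 280.9 -241.4]
```

View pics/c1.png

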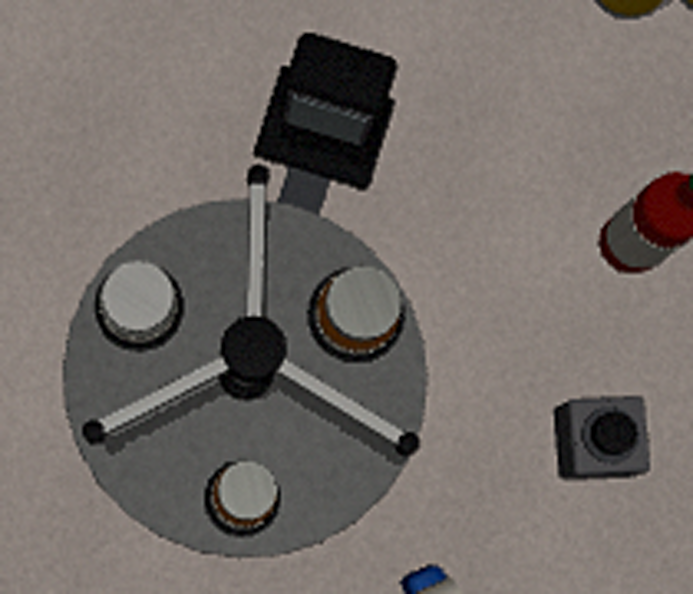

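Call:
{"method": "play_rows", "body": {
  "steps": [
    [52.5,-38.6,-16.1,13],
    [52.5,-38.6,-16.1,13],
    [52.5,-38.6,-16.1,13],
    [52.5,-38.6,-16.1,13],
    [52.5,-38.6,-16.1,13],
    [52.5,-38.6,-16.1,13],
    [52.5,-38.6,-16.1,13],
    [52.5,-38.6,-16.1,13]
  ],
  "jaw": 0
}}

```text
time_s: 0.9
tool_pos: [388.8, -288.3, 335.5]
ee_rot: [1.0, -0.0, -0.0, -0.0]
wrist_force: [0.9, -0.9, -0.6]
finger_gap: 0.0
```

Call:
{"method": "play_rows", "body": {
  "steps": [
    [17,-20,-6.5,0],
    [17,-20,-6.5,0],
    [17,-20,-6.5,0],
    [17,-20,-6.5,0],
    [17,-20,-6.5,0],
    [17,-20,-6.5,0],
    [17,-20,-6.5,0],
    [17,-20,-6.5,0]
  ]
}}

```text
time_s: 1.7
tool_pos: [557.9, -90.1, 399.5]
ee_rot: [1.0, 0.0, -0.001, 0.0]
wrist_force: [0.3, -0.8, 0.1]
finger_gap: 0.003
```

```bash
python3 - <<'E'
from h import *
import pickle
s=observe(); f=grab_frame("wrist"); cv2.imwrite("pics/w1.png",f[:,:,::-1])
pickle.dump({k:s[k] for k in("tool_pos","ee_rot")},open("w1.pkl","wb")); print(s["tool_pos"],s["ee_rot"])
E
```

```text
[557.91308572 -90.08521159 399.53253032] [ 9.99999673e-01  4.51588256e-04 -6.68874696e-04  5.59515755e-05]
```

View pics/w1.png

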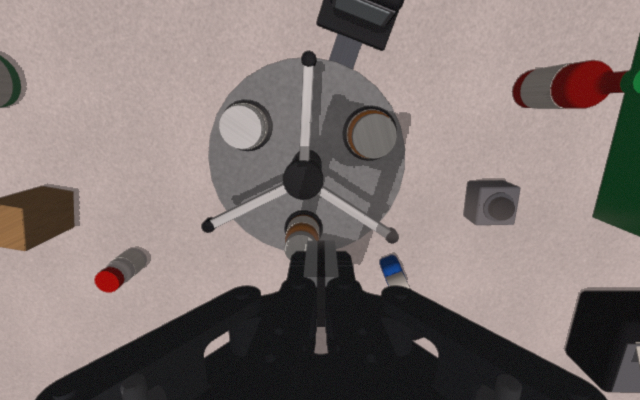

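The wrist view shows the boss at (303,176), spoke ends at (308,59), (392,236) and (208,225), and the key at (500,206). The reader's front edge runs from (317,26) to (385,50).

```bash
python3 - <<'E'
from h import *
import pickle
from scipy.optimize import least_squares
s=pickle.load(open("w1.pkl","rb"))
D={"wrist":dict(t=[(308,59),(392,236),(208,225)],b=(303,176),k=(500,206),e=[(317,26),(385,50)],br=[(338,47),(366,56),(328,64),(357,69)]),
"top":dict(t=[(348.2,133),(393.3,213.9),(298.5,210.6)],b=(346.7,186.1),k=(270+612/3.3,80+432/3.3),e=[(270+255/3.3,80+155/3.3),(270+365/3.3,80+188/3.3)],br=[(270+287/3.3,80+170/3.3),(270+328/3.3,80+183/3.3),(270+278/3.3,80+200/3.3),(270+318/3.3,80+212/3.3)])}
for n,d in D.items():
    r=lambda p,z:ray(n,*p,z,s)[:2]
    T=np.array([r(p,138) for p in d["t"]])
    def res(q):
        a=q[2]+np.radians([180,60,-60]);return (q[:2]+142*np.c_[np.cos(a),np.sin(a)]-T).ravel()
    q=least_squares(res,[540,-70,np.pi]).x
    print(n,"c",q[:2],"jar deg",np.degrees(q[2])%360,"rms",np.std(res(q)),"boss",r(d["b"],146),"key",r(d["k"],67))
    for z in (60,100,135):
        a,b=r(d["e"][0],z),r(d["e"][1],z);m=(a+b)/2;v=b-a
        print(z,"edge len",np.hypot(*v),"normal",np.degrees(np.arctan2(v[0],-v[1])),"mid bearing",np.degrees(np.arctan2(*(m-q[:2])[::-1])),"dist",np.hypot(*(m-q[:2])))
    B=[r(p,3) for p in d["br"]]; f=(B[0]+B[1])/2-q[:2]; g=(B[2]+B[3])/2-q[:2]
    print("bracket bearings",[np.degrees(np.arctan2(x[1],x[0])) for x in(f,g)])
E
```

```text
wrist c [539.29936021 -67.28398468] jar deg 176.55589879786066 rms 0.6313032098841672 boss [545.04130444 -68.13064818] key [ 480.8030418  -368.37964497]
60 edge len 97.71753876957588 normal -17.50227340931094 mid bearing -19.85927747389399 dist 189.47509581902767
100 edge len 89.47729835955285 normal -17.50227340931093 mid bearing -19.615748603223356 dist 181.3220760549688
135 edge len 82.26708800078268 normal -17.502273409310995 mid bearing -19.383964022357585 dist 174.19110666711614
bracket bearings [np.float64(-22.6547037470249), np.float64(-20.906165667035154)]
top c [540.20291979 -69.562517  ] jar deg 176.43189571992076 rms 0.32674033664561525 boss [536.4642988  -68.96188883] key [ 474.37811014 -373.0336785 ]
60 edge len 99.74763710955484 normal -18.817536172597578 mid bearing -19.626642714856807 dist 180.29055324330812
100 edge len 96.13341127475793 normal -18.817536172597638 mid bearing -19.606014665012776 dist 165.99088343329748
135 edge len 92.97096366931055 normal -18.817536172597634 mid bearing -19.584811968127052 dist 153.47869308241403
bracket bearings [np.float64(-19.45111190432275), np.float64(-19.438904713490317)]
```

Call:
{"method": "play_rows", "body": {
  "steps": [
    [-1,-4.5,0,0],
    [-2,-9,0,0],
    [-3,-13,-0.05,0],
    [-3,-13,4,0],
    [-3,-13,9,0],
    [-3,-13,14,0],
    [-3,-13,18,0],
    [-3,-13,20,0]
  ]
}}

```text
time_s: 2.55
tool_pos: [524.9, 38.3, 195.1]
ee_rot: [1.0, -0.001, -0.003, 0.0]
wrist_force: [0.5, 0.7, 0.4]
finger_gap: -0.005
```

Call:
{"method": "play_rows", "body": {
  "steps": [
    [0,0,2.5,0],
    [0,0,5,0],
    [0,0,6.5,0],
    [0,0,7.1,0],
    [0,0,7.1,0]
  ]
}}

```text
time_s: 3.05
tool_pos: [527.6, 39.3, 128.8]
ee_rot: [1.0, -0.0, -0.001, 0.0]
wrist_force: [0.1, 0.9, 1.0]
finger_gap: -0.0
```

```bash
python3 - <<'E'
import numpy as np
c=np.array([540,-69])
for a in range(95,286,5):
    p=c+110*np.array([np.cos(np.radians(a)),np.sin(np.radians(a))]); print(a,np.round(p,0))
E
```

```text
95 [530.  41.]
100 [521.  39.]
105 [512.  37.]
110 [502.  34.]
115 [494.  31.]
120 [485.  26.]
125 [477.  21.]
130 [469.  15.]
135 [462.   9.]
140 [456.   2.]
145 [450.  -6.]
150 [445. -14.]
155 [440. -23.]
160 [437. -31.]
165 [434. -41.]
170 [432. -50.]
175 [430. -59.]
180 [430. -69.]
185 [430. -79.]
190 [432. -88.]
195 [434. -97.]
200 [ 437. -107.]
205 [ 440. -115.]
210 [ 445. -124.]
215 [ 450. -132.]
220 [ 456. -140.]
225 [ 462. -147.]
230 [ 469. -153.]
235 [ 477. -159.]
240 [ 485. -164.]
245 [ 494. -169.]
250 [ 502. -172.]
255 [ 512. -175.]
260 [ 521. -177.]
265 [ 530. -179.]
270 [ 540. -179.]
275 [ 550. -179.]
280 [ 559. -177.]
285 [ 568. -175.]
```

Call:
{"method": "play_rows", "body": {
  "steps": [
    [-0.5,0.0,0,0],
    [-0.9,0.1,0,0],
    [-1.5,0.2,0,0],
    [-2.0,0.3,0,0],
    [-2.6,0.5,0,0],
    [-3.1,0.7,0,0],
    [-3.8,1.0,0,0],
    [-4.5,1.4,0,0]
  ]
}}

```text
time_s: 3.85
tool_pos: [482.8, 25.7, 129.5]
ee_rot: [1.0, 0.0, 0.0, -0.0]
wrist_force: [3.7, -0.2, 1.0]
finger_gap: -0.005
```

Call:
{"method": "play_rows", "body": {
  "steps": [
    [-0.8,0.5,0,0],
    [-1.6,1.1,0,0],
    [-2.3,1.7,0,0],
    [-2.9,2.4,0,0],
    [-3.5,3.2,0,0],
    [-4.0,4.0,0,0],
    [-4.5,4.9,0,0],
    [-4.8,5.7,0,0]
  ]
}}

```text
time_s: 4.65
tool_pos: [434.5, -31.9, 129.1]
ee_rot: [1.0, -0.0, -0.0, -0.0]
wrist_force: [1.8, 2.2, -0.3]
finger_gap: 0.002
```

Call:
{"method": "play_rows", "body": {
  "steps": [
    [-0.3,1.0,0,0],
    [-0.5,1.9,0,0],
    [-0.7,2.8,0,0],
    [-0.7,3.8,0,0],
    [-0.7,4.8,0,0],
    [-0.5,5.7,0,0],
    [-0.3,6.6,0,0],
    [0,7.6,0,0]
  ]
}}

```text
time_s: 5.45
tool_pos: [435.1, -107.8, 129.1]
ee_rot: [1.0, -0.0, -0.0, -0.0]
wrist_force: [0.6, 3.6, -0.5]
finger_gap: 0.003
```

```bash
python3 - <<'E'
from h import *
s=observe(); print(s["tool_pos"],s["wrist_force"])
a=cv2.resize(grab_frame("top")[80:260,230:480],None,fx=1.6*1.6,fy=1.6*1.6,interpolation=cv2.INTER_CUBIC)
b=grab_frame("side")[100:260,200:450]; b=cv2.resize(b,None,fx=2.56,fy=2.56*.8)
b=cv2.resize(grab_frame("side")[110:240,220:400],(a.shape[1],int(130/180*a.shape[1])))
im=np.vstack([a,b]); im=cv2.resize(im,None,fx=600/im.shape[0],fy=600/im.shape[0]); cv2.imwrite("pics/m1.png",im[:,:,::-1])
E
```

```text
[ 435.10455511 -107.78191214  129.07161615] [ 0.55853408  3.60415765 -0.54969054]
```

View pics/m1.png

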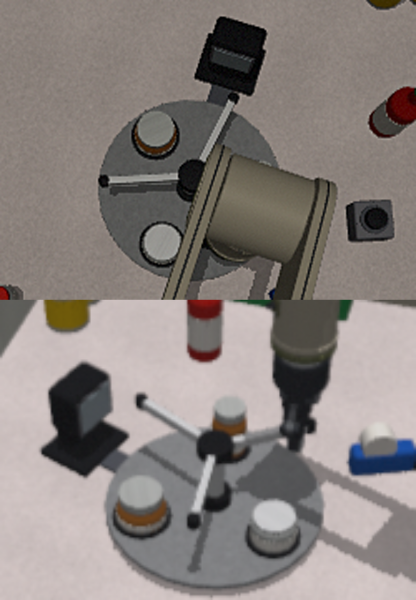

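Call:
{"method": "play_rows", "body": {
  "steps": [
    [0.3,0.8,0,0],
    [0.8,1.7,0,0],
    [1.3,2.5,0,0],
    [1.9,3.3,0,0],
    [2.5,4.0,0,0],
    [3.2,4.6,0,0],
    [4.0,5.2,0,0],
    [4.8,5.7,0,0]
  ]
}}

```text
time_s: 6.4
tool_pos: [483.6, -164.7, 129.1]
ee_rot: [1.0, -0.0, -0.0, -0.0]
wrist_force: [-2.8, 3.3, -0.1]
finger_gap: 0.001
```

Call:
{"method": "play_rows", "body": {
  "steps": [
    [0.7,0.4,0,0],
    [1.2,0.6,0,0],
    [1.7,0.8,0,0],
    [2.2,1.0,0,0],
    [2.6,1.2,0,0],
    [2.9,1.3,0,0],
    [3.1,1.3,0,0],
    [3.1,1.3,0,0]
  ]
}}

```text
time_s: 7.2
tool_pos: [514.5, -177.5, 129.4]
ee_rot: [1.0, -0.0, 0.0, 0.0]
wrist_force: [-0.0, -0.1, 0.2]
finger_gap: -0.0
```

```bash
python3 - <<'E'
from h import *
s=observe(); print(s["tool_pos"],s["wrist_force"])
cv2.imwrite("pics/t2.png",cv2.resize(grab_frame("top")[80:260,280:430],None,fx=3,fy=3,interpolation=cv2.INTER_CUBIC)[:,:,::-1])
cv2.imwrite("pics/w2.png",grab_frame("wrist")[:,:,::-1])
a=cv2.imread("pics/t2.png");b=cv2.imread("pics/w2.png")[:,:,:]
b=cv2.resize(b,(450,281)); cv2.imwrite("pics/m2.png",cv2.resize(np.vstack([a,b])[:,:],None,fx=.72,fy=.72))
E
```

```text
[ 514.45008431 -177.46869669  129.41520924] [-0.04895627 -0.05809621  0.24126108]
```

View pics/m2.png

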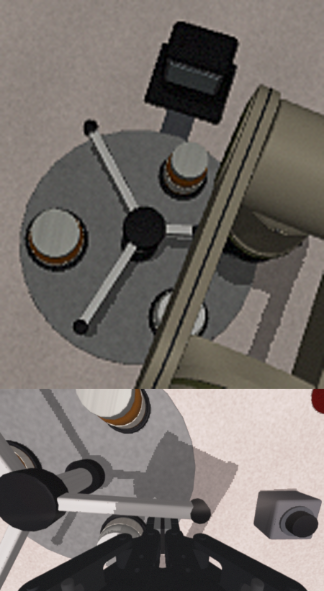

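```bash
python3 - <<'E'
from h import *
c=np.array([539.8,-68.7])
for (u,v),o in [((280+90/2.16,80+126/2.16),60),((280+80/2.16,80+327/2.16),180)]:
    p=ray("top",u,v,138)[:2]-c; print(np.hypot(*p),(np.degrees(np.arctan2(p[1],p[0]))-o)%360)
E
```

```text
142.866594009073 325.33322302942815
142.20472694289728 326.0690515616157
```

Call:
{"method": "play_rows", "body": {
  "steps": [
    [-0.5,0.2,0,0],
    [-1,0.5,-2,0],
    [-1,0.5,-6,0],
    [-1,0.5,-10,0],
    [-1,4,-13,0],
    [-1,8,-15,0],
    [-1,12,-16,0],
    [-1,15,-16,0]
  ]
}}

```text
time_s: 8.1
tool_pos: [504.2, -330.1, 292.3]
ee_rot: [1.0, -0.0, 0.002, 0.002]
wrist_force: [-0.2, -0.0, 0.5]
finger_gap: 0.001
```

Call:
{"method": "play_rows", "body": {
  "steps": [
    [0,4,0,0],
    [0,6,0,0],
    [0,6,0,0]
  ]
}}

```text
time_s: 8.4
tool_pos: [502.8, -389.9, 288.7]
ee_rot: [1.0, -0.002, -0.0, 0.0]
wrist_force: [0.5, -0.1, -0.4]
finger_gap: 0.001
```

```bash
python3 - <<'E'
from h import *
import pickle
s=observe(); pickle.dump({k:s[k] for k in("tool_pos","ee_rot")},open("w3.pkl","wb")); print(s["tool_pos"])
w=grab_frame("wrist");cv2.imwrite("pics/w3.png",w[:,:,::-1])
t=grab_frame("top"); cv2.imwrite("pics/t3full.png",t[:,:,::-1])
a=cv2.resize(t[80:260,280:480],(800,720)[:2],interpolation=cv2.INTER_CUBIC)[:420]
b=np.vstack([cv2.resize(t[80:230,280:430],(600,600),interpolation=cv2.INTER_CUBIC)])
cv2.imwrite("pics/t3.png",b[:,:,::-1])
E
```

```text
[ 502.84909204 -389.9496973   288.7456696 ]
```

View pics/t3.png

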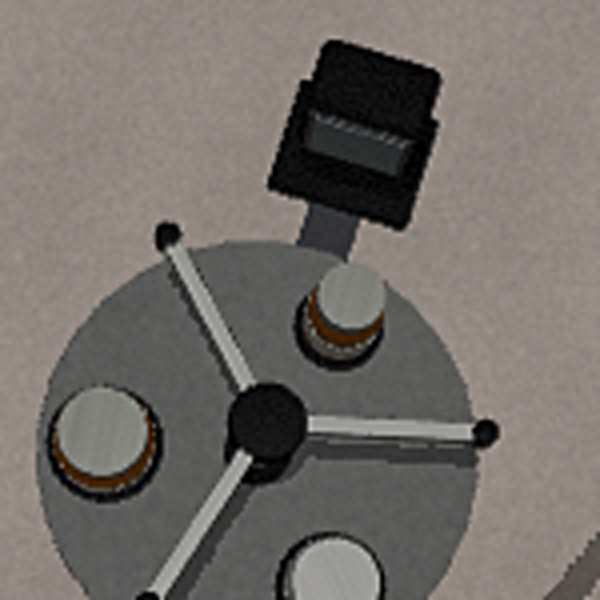

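View pics/w3.png

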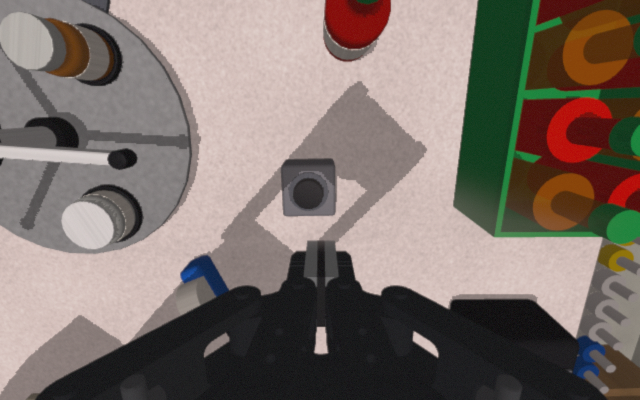

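The jar at (350,297) is still short of the reader in the top crop. The wrist view shows the key at (310,193).

```bash
python3 - <<'E'
from h import *
import pickle
from scipy.optimize import least_squares
s=pickle.load(open("w3.pkl","rb"))
u=lambda p:(280-.5+(p[0]+.5)/4,80-.5+(p[1]+.5)/4)
c=None
T=np.array([ray("top",*u(p),138)[:2] for p in[(167,236),(485,432),(149,602)]])
def res(q):
    a=q[2]+np.radians([60,-60,180]);return (q[:2]+142*np.c_[np.cos(a),np.sin(a)]-T).ravel()
q=least_squares(res,[540,-70,5.7]).x; c=q[:2]; print("c",c,"jar",np.degrees(q[2])-360,np.std(res(q)))
for nm,a,b,z in [("foot",(270,188),(405,229),8),("bracket near",(300,243),(347,260),3),("bracket far",(310,203),(357,217),3),("win top",(310,112),(412,143),110),("win bot",(305,142),(405,176),60),("rear top",(325,42),(438,72),135),("shoulders",(302,82),(437,122),100)]:
    A,B=[ray("top",*u(p),z)[:2] for p in(a,b)]; m=(A+B)/2-c; v=B-A
    print(nm,"bearing %.1f normal %.1f dist %.0f len %.0f"%(np.degrees(np.arctan2(m[1],m[0])),np.degrees(np.arctan2(v[0],-v[1])),np.hypot(*m),np.hypot(*v)))
# jar cap & key
p=ray("top",*u((351,297)),115)[:2]-c; print("cap",np.degrees(np.arctan2(p[1],p[0])),np.hypot(*p))
# dark mask reader centroid axis
print("key",ray("wrist",309.5,193,67,s))
t=cv2.imread("pics/t3full.png")
E
```

```text
c [541.20537842 -68.84149777] jar -34.26804929742622 0.6780846500286457
foot bearing -19.9 normal -19.0 dist 199 len 106
bracket near bearing -20.0 normal -22.1 dist 165 len 38
bracket far bearing -19.2 normal -18.7 dist 199 len 37
win top bearing -19.4 normal -19.2 dist 223 len 74
win bot bearing -20.2 normal -21.1 dist 220 len 76
rear top bearing -19.1 normal -17.1 dist 265 len 79
shoulders bearing -19.5 normal -18.8 dist 247 len 98
cap -34.735972672384264 107.70578193326446
key [ 476.87226729 -377.07828915   67.        ]
```

Call:
{"method": "play_rows", "body": {
  "steps": [
    [0,-5,0,0],
    [0,-10,0,0],
    [0,-15,0,0],
    [0,-19,0,0],
    [0,-21,0,0],
    [0,-21,3,0],
    [0,-21,6,0],
    [0,-21,9,0]
  ]
}}

```text
time_s: 9.3
tool_pos: [504.1, -175.5, 199.0]
ee_rot: [1.0, 0.001, 0.001, 0.0]
wrist_force: [0.8, 0.3, -0.2]
finger_gap: 0.002
```

Call:
{"method": "play_rows", "body": {
  "steps": [
    [0,0,3,0],
    [0,0,5.5,0],
    [0,0,7,0],
    [0,0,7,0]
  ]
}}

```text
time_s: 9.7
tool_pos: [502.5, -175.7, 127.1]
ee_rot: [1.0, 0.0, -0.002, -0.001]
wrist_force: [0.5, 0.2, 0.6]
finger_gap: 0.002
```

Call:
{"method": "play_rows", "body": {
  "steps": [
    [0.8,0.1,-0.1,0],
    [1.3,0.2,-0.1,0],
    [1.7,0.3,-0.1,0],
    [2.1,0.3,-0.1,0],
    [2.4,0.4,-0.1,0],
    [2.7,0.4,-0.1,0],
    [2.9,0.4,-0.1,0],
    [3.0,0.4,-0.1,0]
  ]
}}

```text
time_s: 10.5
tool_pos: [534.3, -181.3, 130.3]
ee_rot: [1.0, -0.0, 0.0, 0.0]
wrist_force: [-2.2, 0.1, 2.6]
finger_gap: -0.001
```

```bash
cat >m.py <<'E'
from h import *
# jar angle from visible top-view spoke ends (+60,180): dark blobs near predicted places
def ends(a0):
    t=grab_frame("top"); c=np.array([541,-69.]); out=[]
    g=cv2.cvtColor(t,cv2.COLOR_RGB2GRAY)
    for o in(60,180):
        a=np.radians(a0+o); u,v=proj("top",[*(c+142*np.array([np.cos(a),np.sin(a)])),138])
        x0,y0=int(u)-11,int(v)-11; n,l,st,ce=cv2.connectedComponentsWithStats((g[y0:y0+23,x0:x0+23]<45).astype(np.uint8))
        if n<2: print("none",o); continue
        k=1+np.argmax(st[1:,4]); p=ray("top",*(ce[k]+[x0,y0]),138)[:2]-c
        print(o,"area",st[k,4],"r %.0f jar %.1f"%(np.hypot(*p),(np.degrees(np.arctan2(p[1],p[0]))-o+180)%360-180))
    return t
if __name__=="__main__":
    import sys
    s=observe(); print(s["tool_pos"],s["wrist_force"]); ends(float(sys.argv[1]))
E
python3 m.py -24
```

```text
[ 534.25339228 -181.31361419  130.28795086] [-2.22073587  0.12024603  2.62624872]
60 area 31 r 142 jar -23.7
180 area 40 r 143 jar -24.3
```

Call:
{"method": "play_rows", "body": {
  "steps": [
    [0.2,0,0,0],
    [0.4,0,0,0],
    [0.6,0,0,0],
    [0.75,0,0,0],
    [0.85,0,0,0],
    [0.85,0,0,0]
  ]
}}

```text
time_s: 11.15
tool_pos: [542.7, -181.1, 130.1]
ee_rot: [1.0, 0.0, 0.0, -0.0]
wrist_force: [0.2, 0.6, -0.3]
finger_gap: 0.002
```

```bash
python3 m.py -20
```

```text
[ 542.6992132  -181.05372755  130.09368613] [ 0.17369829  0.60628206 -0.30777301]
60 area 30 r 143 jar -19.5
180 area 42 r 143 jar -19.5
```

Call:
{"method": "play_rows", "body": {
  "steps": [
    [-0.7,0,0,0],
    [-1.5,0,0,0],
    [-1.5,0,-3,0],
    [-1.5,0,-8,0],
    [-1.5,0,-13,0],
    [-1.5,0,-18,0],
    [-1.5,0,-22,0],
    [0,-2,-25,0]
  ]
}}

```text
time_s: 12.0
tool_pos: [541.7, -163.1, 384.5]
ee_rot: [1.0, -0.002, 0.002, 0.001]
wrist_force: [1.8, 0.3, 0.3]
finger_gap: 0.001
```

Call:
{"method": "play_rows", "body": {
  "steps": [
    [3,-2,-1,0],
    [6,-5,-2,0],
    [6,-5,-2,0],
    [6,-5,-2,0]
  ]
}}

```text
time_s: 12.4
tool_pos: [602.6, -110.7, 400.0]
ee_rot: [1.0, 0.001, -0.0, 0.0]
wrist_force: [-0.1, 0.0, -0.1]
finger_gap: 0.002
```

```bash
python3 - <<'E'
from h import *
import pickle
s=observe(); pickle.dump({k:s[k] for k in("tool_pos","ee_rot")},open("w4.pkl","wb")); print(s["tool_pos"])
w=grab_frame("wrist");cv2.imwrite("pics/w4.png",cv2.resize(w[:230,200:500],None,fx=2.6,fy=2.6,interpolation=cv2.INTER_CUBIC)[:,:,::-1])
E
```

```text
[ 602.57306592 -110.68965761  399.96067728]
```

View pics/w4.png

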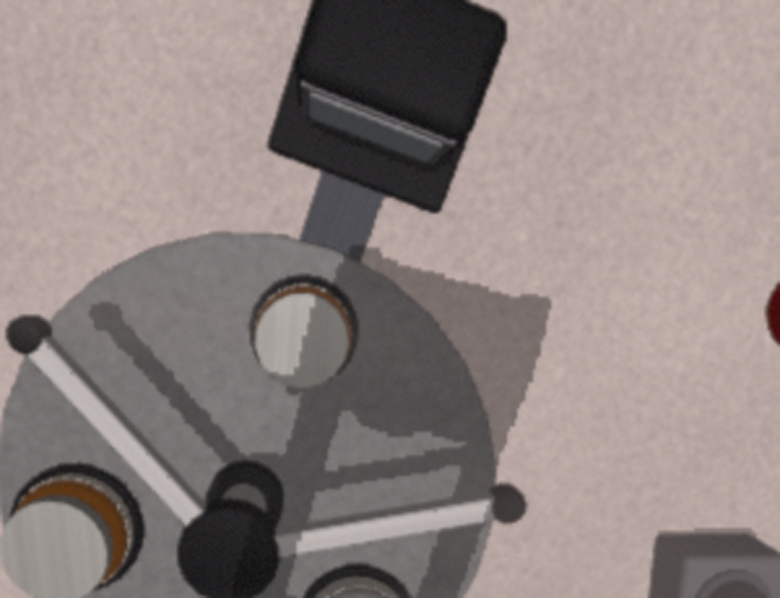

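```bash
python3 - <<'E'
from h import *
import pickle
s=pickle.load(open("w4.pkl","rb"))
r=lambda p,z:ray("wrist",200-.5+(p[0]+.5)/2.6,-.5+(p[1]+.5)/2.6,z,s)[:2]
E=[r((28,334),138),r((508,503),138)]
# centre from two ends (radius 142, 120deg apart): apex on the boss side
m=(E[0]+E[1])/2; v=E[1]-E[0]; n=np.array([v[1],-v[0]])/np.hypot(*v)
b=r((228,551),146); n*=np.sign((b-m)@n); c=m+n*71; print("len",np.hypot(*v),"c",c,"boss",b)
ang=lambda w:round(np.degrees(np.arctan2(w[1],w[0])),1)
print("jar",ang(-n),"cap",ang(r((301,339),115)-c), np.hypot(*(r((301,339),115)-c)))
for nm,a,bb,z in [("foot",(269,148),(438,211),8),("br far",(320,172),(383,195),3),("br near",(302,238),(358,256),3),("wintop",(302,85),(456,143),125),("winbot",(312,122),(436,163),70)]:
    A,B=r(a,z),r(bb,z); w=(A+B)/2-c; v=B-A; print(nm,"bearing",ang(w),"normal",ang(np.array([-v[1],v[0]])),np.hypot(*w),np.hypot(*v))
E
```

```text
len 246.19177723031848 c [539.72780115 -67.97944166] boss [542.6699616  -67.83769929]
jar -19.5 cap -19.1 110.35868843468056
foot bearing -19.3 normal -18.9 200.7163951351404 106.8797656097858
br far bearing -19.1 normal -18.6 198.78368297206583 40.175137935939745
br near bearing -19.0 normal -16.8 160.3455926392008 36.00525626427175
wintop bearing -19.4 normal -18.7 217.20451143903912 74.315709796413
winbot bearing -20.1 normal -16.7 214.00056183734574 67.62562995771273
```

Call:
{"method": "play_rows", "body": {
  "steps": [
    [-2,4.3,0,0],
    [-4,8.5,0,0],
    [-6,12.8,2,0],
    [-8,17,5,0],
    [-10.5,21.3,8,0],
    [-12.6,25,12,0],
    [-12.6,26.3,16.5,0],
    [-12.6,26.3,20,0]
  ]
}}

```text
time_s: 13.25
tool_pos: [474.0, -377.7, 200.8]
ee_rot: [1.0, -0.002, 0.001, 0.002]
wrist_force: [1.0, -0.5, -1.0]
finger_gap: 0.002
```

Call:
{"method": "play_rows", "body": {
  "steps": [
    [0,0,4,0],
    [0,0,7,0],
    [0,0,8.5,0],
    [0,0,8.5,0],
    [0,0,8.5,0]
  ]
}}

```text
time_s: 13.75
tool_pos: [476.8, -374.8, 117.6]
ee_rot: [1.0, -0.0, 0.001, 0.001]
wrist_force: [0.3, -0.2, 0.7]
finger_gap: -0.003
```

```bash
python3 - <<'E'
from h import *
s=observe(); print(s["tool_pos"],s["wrist_force"],"tip px",proj("wrist",s["tool_pos"]-[0,0,8],s),"key px",proj("wrist",[477,-374,67],s))
w=grab_frame("wrist");cv2.imwrite("pics/w5.png",w[:,:,::-1])
import m; m.ends(-19.5)
E
```

```text
[ 476.76602793 -374.82908615  117.5972219 ] [ 0.26718687 -0.24137241  0.69966809] tip px (np.float64(320.2455246270957), np.float64(256.09861083104045)) key px (np.float64(318.9369199354585), np.float64(224.90335111192027))
60 area 30 r 143 jar -19.5
180 area 41 r 143 jar -19.6
```

View pics/w5.png

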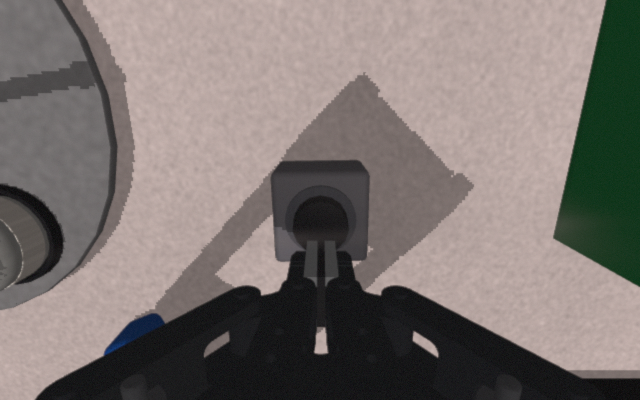

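The key face is centred at about (320,222), against a predicted (319,225), so it lies under the fingertip. Pressing now.

Call:
{"method": "play_rows", "body": {
  "steps": [
    [0,0,2.0,0],
    [0,0,3.5,0],
    [0,0,4.1,0],
    [0,0,4.5,0],
    [0,0,4.8,0],
    [0,0,5.0,0],
    [0,0,5.1,0],
    [0,0,5.1,0]
  ]
}}

```text
time_s: 14.65
tool_pos: [476.9, -374.3, 67.7]
ee_rot: [1.0, 0.0, 0.0, 0.0]
wrist_force: [-8.1, 8.0, 18.4]
finger_gap: -0.002
```

The wrist force is 18 N against a 4.5 N spring, so the key is at its stop. I'll release it and retreat.

Call:
{"method": "play_rows", "body": {
  "steps": [
    [0,0,-0.5,0],
    [0,0,-1.0,0],
    [0,0,-2,0],
    [0,0,-5,0],
    [0,0,-9,0],
    [0,0,-12,0],
    [0,0,-12,0],
    [0,0,-12,0]
  ]
}}

```text
time_s: 15.45
tool_pos: [477.3, -374.7, 186.5]
ee_rot: [1.0, -0.0, 0.001, 0.001]
wrist_force: [-0.4, -0.5, -0.1]
finger_gap: 0.003
```

```bash
python3 - <<'E'
from h import *
import m
s=observe(); print(s["time_s"],s["tool_pos"],s["wrist_force"])
t=m.ends(-19.5)
a=cv2.resize(t[60:320,130:500],(740,520)); cv2.imwrite("pics/end.png",a[:,:,::-1])
E
```

```text
15.45 [ 477.25626746 -374.70438766  186.46929719] [-0.35920298 -0.50029407 -0.12809966]
60 area 30 r 143 jar -19.5
180 area 42 r 143 jar -19.5
```

View pics/end.png

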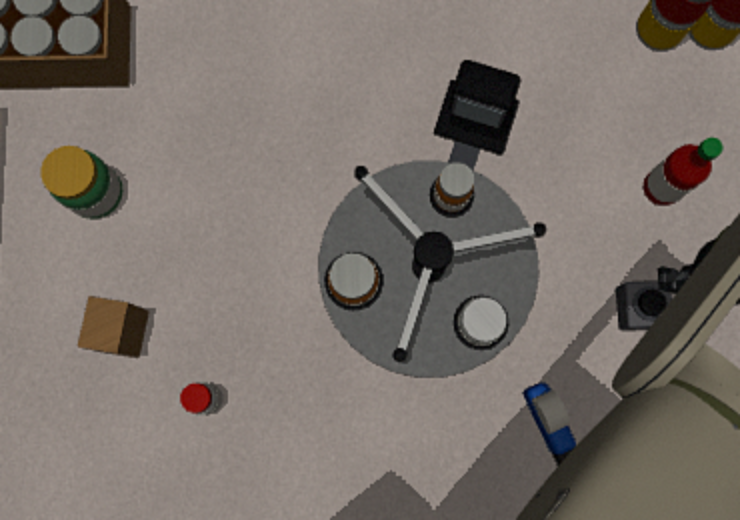

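The tall jar at (455,185) faces the reader, and all three things stand in their seats. Nothing else has moved and the gripper is clear of the key, so I'm handing in.

```bash
python3 -c "
from cell import *
print(sign_off())"
```

```text
the job is handed in; nothing more can be done
None
```

The tall jar now stands in front of the reader's window, and I pressed and released the scan key only after that. I handed the job in at about 15.5 s.

- **Turning:** I pushed one spoke with the shut fingertips, anticlockwise about 164° in total. The first long push stopped about 15° short. I backed off to look, then finished with two slow pushes.
- **Jar position:** The last checks put the jar at a bearing of -19.5° from the spokes, in both the top and wrist cameras, and -19.1° from its cap. The window's axis measured about -19.4°, but single readings ran from -19.0° to -20.2°, so it is known to about 0.5°.
- **Key:** I pressed it at 18 N against its 4.5 N spring, with the fingertip about 7 mm below the raised face, so it was fully down. There was also an unexplained sideways force of about 8 N during the press. I then lifted 119 mm clear, and the wrist force went back to about zero. The fall and rise of the key were not measured directly.
- **Rest of the counter:** The final picture shows both jars and the tin standing in their seats. The other loose things look unmoved, though part of the label gun was hidden behind the arm. The stand had not moved after the press.

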